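# Finish the demo puzzle and hold its spares box open

## Task

Put the loose blue rectangular piece into the empty recess of the demo puzzle, flat, square and fully down, and let go of it while the red lid of the spares box is still shut. Then lift the red lid by its yellow grip to 50 degrees from shut and keep holding it there, still, so that a colleague can look over the spare pieces; finish while holding it. Leave the toy car, the ring stacker and the boxed game where they stand.

Things in the scene. Friction and masses are not known exactly. Their poses are not given: they have to be found in the camera images.
- puzzle_case: Fixed wooden case, 200 (x) x 350 mm (y). Origin: middle of its footprint, on the counter; x away from the robot at yaw 0, y left. Left part (y 5 to 175): board, top 24 mm high, with an empty white-floored recess; two fixed pieces with yellow knobs (50 mm high) at x 60, y 133 and 52. Right part (y -175 to 0, x -60 to 100): open spares box, walls 90 mm high, under the red lid.
- pocket (a point): Centre of the floor of the empty recess in the board, 14 mm above the counter; axes as puzzle_case. The recess is 74 mm along x, 54 mm along y, 10 mm deep, with a 2 mm bevel round its mouth. In puzzle_case's frame it lies at (-40, 90, 14) mm.
- piece: Loose blue piece: plate 70 (x) x 50 (y) x 14 mm thick, a round yellow knob 28 mm across and 30 mm high on its middle (44 mm in all); 40 to 85 g. Origin: centre of its underside, z up. Fits the recess either way round; fully down, the plate's top stands 4 mm above the board. Starts flat on the counter, left or right of the case.
- lid (a joint): Angle of the red lid in rad: 0 shut, growing as its front edge is lifted; 50 degrees = 0.873. It stops at 1.4. The hinge is free and the lid (300 g, needs about 1.3 N upward at the grip) falls shut from any angle when let go.
- lid_grip (a point): Centre of the lid's yellow grip: round bar, 22 mm across, 40 mm long along the case's y, on a 20 mm wide neck, 32 mm in front of the red panel (36 mm from the box wall). Shut: 96.5 mm above the counter, free space below. Its flat ends can be pinched from above, fingers closing along the case's y; it can turn between them. Axes turn with the lid: x to the hinge, y along the bar.
- lid_hinge (a point): Point on the lid's hinge axis, at the far edge of the spares box, 96.5 mm above the counter; the axis runs along the case's y. The grip's centre is 196 mm from it: when shut, straight in front (the case's -x) and level with it.
- toy_car: Red wooden toy car, 100 x 52 x 53 mm, to be left alone. Origin at the centre of its underside.
- stacker: Ring stacker, base 90 mm across, 119 mm high, to be left alone. Origin at the centre of its underside.
- game_box: Blue boxed game standing upright, 55 x 160 x 120 mm, to be left alone. Origin at the centre of its underside.
There are look-alikes about, which are no part of the job. What is meant by the piece is not orange or pink, and is the larger of those in its own colour.

How it is judged:
By the outcome, as a careful person would: the job done as asked, in the order asked, and still so for the second after the job is handed in, while the arm keeps its last pose, push and grip.
It also fails if it takes over 51 s, if anything falls off the work surface, if the arm or the gripper's body presses on something with over 40 N, if the wrist force passes 120 N, or if a joint passes its speed limit or range.

## Robot

A 7-joint arm with a two-finger parallel gripper is mounted at the origin on the work surface. World frame = base frame: x ahead of the robot, y to its left, z up, the work surface at z = 0. Lengths are in m, angles in rad, forces in N, time in s.
With the tool pointing down it reaches from about 0.4 to 0.85 m from the base axis. Payload 10.4 kg.
Tool frame: the origin (TCP) lies between the finger pads; the fingertips stand manip.tip_extent ahead of it and the grasp point (between the pads) lies 6 mm ahead of it (manip.tip_extent is the distance from the TCP to the fingertips, in m); z points along the fingers, y is the line along which they close (so a half turn about z gives the same grasp; the last joint's range is limited). The gripper opens to 85 mm and grips with 20 to 120 N. Pads are 22 mm wide; open, the fingers measure 114 mm over their backs; the gripper's body (76 mm by 85 mm) begins 54 mm behind the grasp point. The pads swing forward as they close: fully open they stand 13 mm farther back than shut.
Start: joints at [1.322, 0.332, -0.065, 1.46, 0.022, 1.35, -0.088], TCP at [0.14, -0.609, 0.256] pointing down, gripper open.
Joint ranges: [-2.6, 2.6], [-0.5, 2.12], [-1.47, 1.34], [0.16, 2.42], [-1.27, 4.41], [0.06, 2.06], [-2.6, 2.6]. Speed limits (rad/s): [2.22, 2.22, 2.79, 2.79, 3.14, 3.14, 3.14].

## Interface

Orientations are given as a unit quaternion [x, y, z, w].
In Python, from workcell import get_obs, optics, workorder, manip gives the robot as it stands.
- The arm moves only by the tool jog_arm, never from a script. Its argument "increments" is a list of rows, each a list of 7 numbers: the shift along the tool's x, y, z in m, then the turn, a rotation vector about the tool's x, y, z in rad, then the opening, from -1 (shut) to 1 (fully open). A call has 1 to 5 rows; each row is the pose to reach, as a shift and turn from the pose commanded when the call began, along the tool's axes at that moment; what a row does not reach only later rows make up. A row lasts 1/12 s, in which the tool goes at most 41.7 mm and 7.16 degrees, less where a joint would pass 70% of its speed; a pose out of reach is approached as far as the arm can. A call with a gripper value outside its range is refused whole. The fingers move at their own pace and stop on an object; "grip_force" is the grip in N (left out, the last holds). Time passes only in rows, so rows that repeat a pose let the fingers close. It gives the time, the measured TCP pose, the force, the opening and the grip force at its end, in the units of the state.
- get_obs(): the state, without advancing time (a new reading comes with each control period).
- optics.camera(name): name is "side" or "top"; returns a dict with "color" (480x640x3 uint8, red, green, blue), "depth" (480x640 float32, m along the optical axis (not along the pixel's ray), 0 where there is no reading), "K" (3x3 intrinsics, pixels), "R" (3x3) and "t" (3): a world point X has camera coordinates R X + t. Camera axes: x right, y down, z forward; pixel columns grow to the right and rows downward; lengths in m; the calibration is good to about 2 mm. A picture is of the moment at which its call begins.
- workorder.hand_in(): hands the job in; it is judged then, once.
The state is a dict: "clock": time; "joint_pos": joint angles; "joint_velocities": joint speeds; "tau": joint torques, N m; "position": TCP position; "ee_rot": TCP orientation; "ft_force": force on the tool from outside, world axes, zero at the start; "torque": the same for the moment, N m; "grip_width": opening from 0.0 (shut) to 1.0 (fully open); "grasp_force": force on a finger pad.
Only numpy, scipy, OpenCV 4.12 (cv2) and the standard library are available. Lean on these libraries where they do the work, as an engineer would, in place of code of your own. Each camera call takes 0.05 s, during which the arm holds its last target. There are 200 camera calls.

## Working session

There is one attempt and no reset: what is moved stays moved. The work goes in short steps, Python scripts to look and compute and a tool call to move; the robot and the scene stay as the last step left them, time stands still between calls to the robot, and variables do not carry over. Pictures are saved under pics/ and viewed, at most 10 in all, crops included, and the job is handed in when it is done.

Besides the shell and the picture viewer there is one more tool, called after "Call:" as name(argument=value, ...), one argument or row to a line, values as JSON. jog_arm: Moves the arm, as the interface text tells. Its arguments: {"type":"object","properties":{"increments":{"type":"array"},"grip_force":{"type":"number"}},"required":["increments"]}

```bash
mkdir -p pics; python3 - <<'E'
from workcell import get_obs, optics, manip
import cv2, numpy as np
for n in ("top","side"):
    c=optics.camera(n); np.savez(f"{n}.npz",**c)
    cv2.imwrite(f"pics/{n}0.png",c["color"][:,:,::-1])
    print(n,c["K"].round(1).tolist(),c["R"].round(3).tolist(),c["t"].round(3).tolist())
print(get_obs(), manip.tip_extent)
E
```

```text
top [[580.9, 0.0, 314.8], [0.0, 580.9, 237.7], [0.0, 0.0, 1.0]] [[-0.015, -1.0, -0.011], [-0.985, 0.016, -0.17], [0.17, 0.009, -0.985]] [0.018, 0.545, 1.457]
side [[445.4, 0.0, 320.9], [0.0, 445.4, 241.7], [0.0, 0.0, 1.0]] [[-0.975, -0.222, 0.022], [-0.168, 0.661, -0.731], [0.148, -0.716, -0.682]] [0.51, 0.142, 0.946]
{'clock': 0.1, 'joint_pos': array([ 1.32239583,  0.33284396, -0.06473108,  1.46084984,  0.02158395,
        1.34989549, -0.08850759]), 'joint_velocities': array([ 4.43806132e-04, -1.52726455e-03,  2.09950862e-05, -2.16536111e-03,
       -7.52168842e-04,  1.30847272e-03,  2.50360557e-04]), 'tau': array([ 2.17613568e-03, -6.26746559e+01,  4.95176087e-02, -3.92429066e+01,
        1.62163808e-02,  6.93643306e-03, -1.05729143e-05]), 'position': array([ 0.13988312, -0.60883617,  0.25557708]), 'ee_rot': array([ 9.93631221e-01,  1.12679069e-01, -8.91623470e-05, -6.44840993e-04]), 'ft_force': array([-0.31360035, -0.40820589, -0.89995213]), 'torque': array([-0.00982942, -0.03107102,  0.00762652]), 'grasp_force': 0.0, 'grip_width': 1.003454021695666} 0.025
```

View pics/top0.png

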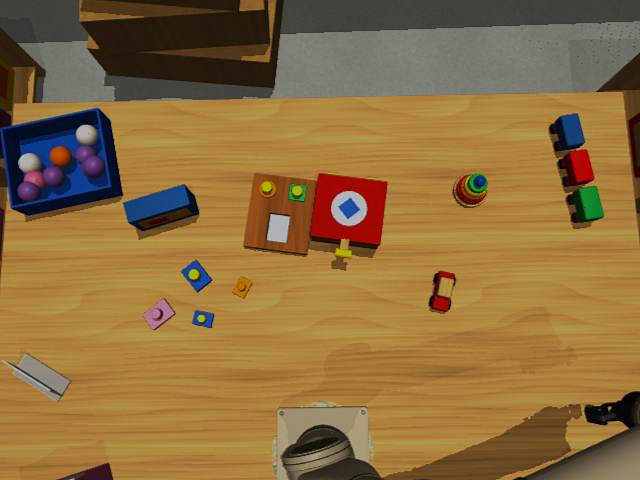

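View pics/side0.png

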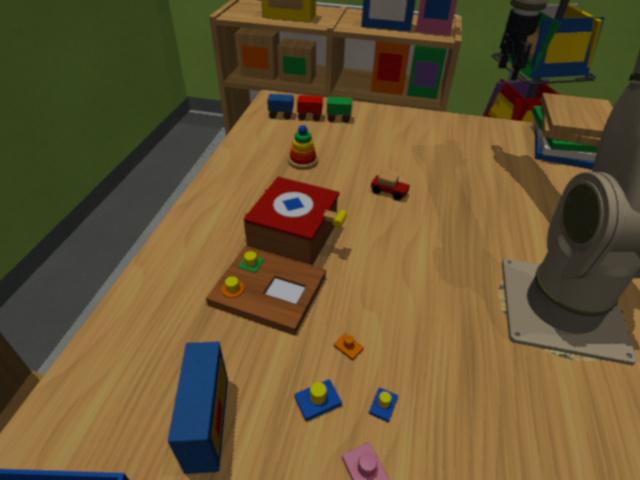

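The top view shows the large blue piece at about (196,276), with the small blue look-alike at (203,319). The white recess is at (278,228) and the yellow lid grip at (343,253). In the side view the piece is at (318,398), the recess at (286,291) and the grip at (340,218). Next I'll measure these in both cameras.

```bash
cat > h.py <<'E'
import numpy as np, cv2
from scipy.spatial.transform import Rotation as Rot
def ray(c,uv,z):
    uv=np.atleast_2d(np.asarray(uv,float))
    d=np.c_[uv,np.ones(len(uv))]@np.linalg.inv(c["K"]).T@c["R"]
    o=-c["R"].T@c["t"]
    return o+d*((z-o[2])/d[:,2])[:,None]
def blob(c,seed,lo,hi,r=45):
    hsv=cv2.cvtColor(c["color"],cv2.COLOR_RGB2HSV)
    m=cv2.inRange(hsv,np.array(lo),np.array(hi)); w=np.zeros_like(m)
    cv2.circle(w,seed,r,255,-1); m&=w
    n,l,s,ce=cv2.connectedComponentsWithStats(m)
    k=1+np.argmin(np.linalg.norm(ce[1:]-seed,axis=1)-s[1:,4]**.5)
    return (l==k).astype(np.uint8)
def rect(c,m,z):
    co=max(cv2.findContours(m,cv2.RETR_EXTERNAL,cv2.CHAIN_APPROX_NONE)[0],key=cv2.contourArea)[:,0]
    p=ray(c,co,z)[:,:2]
    (x,y),(w,h),a=cv2.minAreaRect((p*1000).astype(np.float32))
    if h>w: w,h,a=h,w,a+90
    return [round(v,1) for v in (x,y,w,h,(a+90)%180-90)]
E
python3 - <<'E'
from h import *
S={"top":dict(piece=(196,276),pocket=(278,228),grip=(343,253),lid=(330,180)),"side":dict(piece=(318,398),pocket=(286,291),grip=(340,218),lid=(260,230))}
for n in S:
    c=dict(np.load(n+".npz")); s=S[n]
    for nm,lo,hi,z in (("piece",(105,120,40),(130,255,255),.014),("piece",(22,150,100),(35,255,255),.044),("pocket",(0,0,130),(180,70,255),.014),("grip",(22,150,100),(35,255,255),.0965)):
        m=blob(c,s[nm],lo,hi,30)
        if nm=="piece" and lo[0]>100: m=cv2.morphologyEx(m,cv2.MORPH_CLOSE,np.ones((15,15)))
        d=c["depth"][m>0]
        print(n,nm,m.sum(),rect(c,m,z))
        if nm=="grip" or z==.044 :
            v,u=np.nonzero(m);P=(np.c_[u,v,np.ones(len(u))]@np.linalg.inv(c["K"]).T*c["depth"][v,u][:,None]-c["t"])@c["R"]
            print("   depth",np.median(P,0).round(4),P[:,2].max().round(4))
im=[]
for n,(u,v) in (("top",(310,215)),("top",(196,276)),("side",(290,250)),("side",(318,398))):
    c=np.load(n+".npz")["color"]; k=c[v-75:v+75,u-100:u+100] if u in(310,290) else c[v-37:v+38,u-50:u+50]
    im.append(cv2.resize(k,(400,300),interpolation=cv2.INTER_CUBIC))
cv2.imwrite("pics/crop1.png",np.vstack([np.hstack(im[:2]),np.hstack(im[2:])])[:,:,::-1])
E
```

```text
top piece 496 [456.3, 322.7, 70.2, 48.8, 38.5]
top piece 84 [456.5, 323.0, 24.2, 23.3, 45.1]
   depth [0.4565 0.3228 0.0436] 0.0507
top pocket 528 [579.3, 107.2, 71.8, 53.3, -8.5]
top grip 134 [497.7, -60.2, 41.2, 20.1, 80.2]
   depth [ 0.4965 -0.06    0.1053] 0.1122
side piece 841 [454.5, 327.0, 68.4, 51.0, 38.4]
side piece 191 [455.6, 325.7, 27.6, 24.9, -33.4]
   depth [0.4552 0.3259 0.0453] 0.7374
side pocket 543 [577.5, 104.5, 69.4, 46.7, -8.1]
side grip 120 [496.0, -71.1, 47.0, 22.0, 83.2]
   depth [ 0.4938 -0.0564  0.1069] 0.7374
```

View pics/crop1.png

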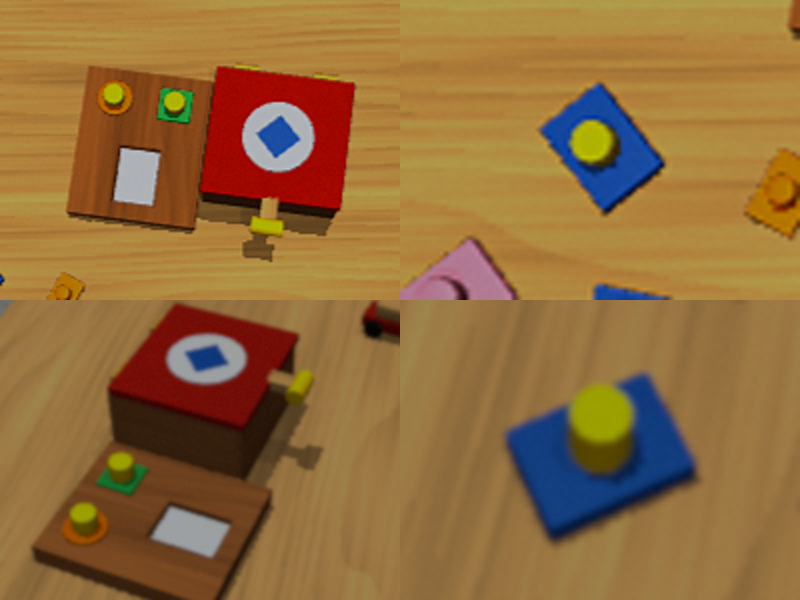

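The crops confirm the measurements. The piece is at about (456,324) mm with yaw 38.4°. The pocket is at about (578,107) mm with case yaw -8.5°, and the grip at (497,-60), which agrees with the case geometry. I'll write a planner for jog rows.

```bash
cat > plan.py <<'E'
# usage: plan.py x,y,z,yaw[,n] ... (mm,deg; yaw = world angle of tool x, tool down): rows from the present pose
import sys; from h import *; from workcell import get_obs
o=get_obs(); R0=Rot.from_quat(o["ee_rot"]); p0=o["position"]
ax=R0.as_matrix(); print("now",(p0*1000).round(1),"yaw",np.degrees(np.arctan2(ax[1,0],ax[0,0])).round(2),"tz",ax[:,2].round(4),"F",o["ft_force"].round(1),"w",round(o["grip_width"],3),"t",round(o["clock"],2))
for a in sys.argv[1:]:
    x,y,z,w,*n=map(float,a.split(",")); n=int(n[0]) if n else 5
    R1=Rot.from_euler("z",w,degrees=True)*Rot.from_quat([1,0,0,0]); p1=np.array([x,y,z])/1000
    d=R0.inv().apply(p1-p0); r=(R0.inv()*R1).as_rotvec()
    print("step/row mm",round(np.linalg.norm(d)/n*1000,1),"deg",round(np.degrees(np.linalg.norm(r))/n,1))
    for k in range(1,n+1): print([round(float(v),4) for v in np.r_[d,r]*k/n])
    R0,p0=R1,p1
E
python3 plan.py 300,-490,265,30 440,-350,270,48 515,-170,270,67 530,20,270,87 505,180,240,108 456,324,180,128.4
```

```text
now [ 139.9 -608.8  255.6] yaw 12.94 tz [-3.0e-04  1.3e-03 -1.0e+00] F [-0.3 -0.4 -0.9] w 1.003 t 0.1
step/row mm 39.9 deg 3.4
[0.0365, -0.016, -0.0019, -0.0003, -0.0, -0.0596]
[0.0731, -0.032, -0.0037, -0.0005, -0.0001, -0.1191]
[0.1096, -0.048, -0.0056, -0.0008, -0.0001, -0.1787]
[0.1461, -0.064, -0.0075, -0.001, -0.0001, -0.2382]
[0.1827, -0.08, -0.0093, -0.0013, -0.0002, -0.2978]
step/row mm 39.6 deg 3.6
[0.0382, -0.0102, -0.001, 0.0, 0.0, -0.0628]
[0.0765, -0.0205, -0.002, 0.0, 0.0, -0.1257]
[0.1147, -0.0307, -0.003, 0.0, 0.0, -0.1885]
[0.153, -0.041, -0.004, 0.0, 0.0, -0.2513]
[0.1912, -0.0512, -0.005, 0.0, 0.0, -0.3142]
step/row mm 39.0 deg 3.8
[0.0368, -0.0129, 0.0, 0.0, 0.0, -0.0663]
[0.0736, -0.0259, 0.0, 0.0, 0.0, -0.1326]
[0.1104, -0.0388, 0.0, 0.0, 0.0, -0.199]
[0.1472, -0.0518, 0.0, 0.0, 0.0, -0.2653]
[0.184, -0.0647, 0.0, 0.0, 0.0, -0.3316]
step/row mm 38.1 deg 4.0
[0.0362, -0.0121, 0.0, 0.0, 0.0, -0.0698]
[0.0723, -0.0242, 0.0, 0.0, 0.0, -0.1396]
[0.1085, -0.0363, 0.0, 0.0, 0.0, -0.2094]
[0.1446, -0.0483, 0.0, 0.0, 0.0, -0.2793]
[0.1808, -0.0604, 0.0, 0.0, 0.0, -0.3491]
step/row mm 32.9 deg 4.2
[0.0317, -0.0067, 0.006, 0.0, 0.0, -0.0733]
[0.0634, -0.0133, 0.012, 0.0, 0.0, -0.1466]
[0.0951, -0.02, 0.018, 0.0, 0.0, -0.2199]
[0.1268, -0.0267, 0.024, 0.0, 0.0, -0.2932]
[0.1585, -0.0333, 0.03, 0.0, 0.0, -0.3665]
step/row mm 32.7 deg 4.1
[0.0304, -0.0004, 0.012, 0.0, 0.0, -0.0712]
[0.0608, -0.0008, 0.024, 0.0, 0.0, -0.1424]
[0.0913, -0.0013, 0.036, 0.0, 0.0, -0.2136]
[0.1217, -0.0017, 0.048, 0.0, 0.0, -0.2848]
[0.1521, -0.0021, 0.06, 0.0, 0.0, -0.356]
```

Call:
jog_arm(
  increments=[
    [0.0365,-0.016,-0.002,0,0,-0.06,1],
    [0.073,-0.032,-0.004,0,0,-0.12,1],
    [0.11,-0.048,-0.006,0,0,-0.18,1],
    [0.146,-0.064,-0.0075,0,0,-0.24,1],
    [0.183,-0.08,-0.009,0,0,-0.3,1],
  ],
  grip_force=30,
)

```text
clock: 0.52
position: [0.3014, -0.4888, 0.2652]
ee_rot: [0.965, 0.261, -0.0, -0.0]
ft_force: [0.4, 0.1, 0.4]
grip_width: 1.001
grasp_force: 0.0
```

Call:
jog_arm(
  increments=[
    [0.038,-0.01,-0.001,0,0,-0.063,1],
    [0.0765,-0.02,-0.002,0,0,-0.126,1],
    [0.115,-0.031,-0.003,0,0,-0.189,1],
    [0.153,-0.041,-0.004,0,0,-0.251,1],
    [0.191,-0.051,-0.005,0,0,-0.314,1],
  ],
)

```text
clock: 0.93
position: [0.4409, -0.3485, 0.2702]
ee_rot: [0.913, 0.409, -0.0, -0.0]
ft_force: [0.2, -1.1, -0.1]
grip_width: 0.998
grasp_force: 0.0
```

Call:
jog_arm(
  increments=[
    [0.037,-0.013,0,0,0,-0.066,1],
    [0.0735,-0.026,0,0,0,-0.133,1],
    [0.11,-0.039,0,0,0,-0.199,1],
    [0.147,-0.052,0,0,0,-0.265,1],
    [0.184,-0.065,0,0,0,-0.332,1],
  ],
)

```text
clock: 1.35
position: [0.5146, -0.168, 0.2701]
ee_rot: [0.832, 0.554, -0.0, -0.0]
ft_force: [1.2, -1.0, -0.2]
grip_width: 1.0
grasp_force: 0.0
```

Tracking is accurate, so I'll continue.

Call:
jog_arm(
  increments=[
    [0.036,-0.012,0,0,0,-0.07,1],
    [0.072,-0.024,0,0,0,-0.14,1],
    [0.1085,-0.036,0,0,0,-0.209,1],
    [0.1445,-0.048,0,0,0,-0.279,1],
    [0.18,-0.06,0,0,0,-0.349,1],
  ],
)

```text
clock: 1.77
position: [0.5287, 0.0212, 0.2702]
ee_rot: [0.723, 0.69, -0.0, 0.0]
ft_force: [0.5, -0.9, -0.5]
grip_width: 1.003
grasp_force: 0.0
```

Call:
jog_arm(
  increments=[
    [0.032,-0.007,0.006,0,0,-0.073,1],
    [0.063,-0.013,0.012,0,0,-0.147,1],
    [0.095,-0.02,0.018,0,0,-0.22,1],
    [0.127,-0.027,0.024,0,0,-0.293,1],
    [0.1585,-0.033,0.03,0,0,-0.3665,1],
  ],
)

```text
clock: 2.18
position: [0.5033, 0.1807, 0.2399]
ee_rot: [0.585, 0.811, -0.0, 0.0]
ft_force: [0.2, -0.4, -1.1]
grip_width: 1.0
grasp_force: 0.0
```

Call:
jog_arm(
  increments=[
    [0.03,0,0.012,0,0,-0.071,1],
    [0.061,-0.001,0.024,0,0,-0.142,1],
    [0.091,-0.001,0.036,0,0,-0.214,1],
    [0.122,-0.002,0.048,0,0,-0.285,1],
    [0.152,-0.002,0.06,0,0,-0.356,1],
  ],
)

```text
clock: 2.6
position: [0.4539, 0.3243, 0.1795]
ee_rot: [0.433, 0.902, -0.0, -0.0]
ft_force: [0.5, 0.5, -0.8]
grip_width: 1.0
grasp_force: 0.0
```

```bash
python3 plan.py 456,324,90,128.4 456,324,43,128.4
```

```text
now [453.9 324.3 179.5] yaw 128.73 tz [-2.e-04 -3.e-04 -1.e+00] F [ 0.5  0.5 -0.8] w 1.0 t 2.6
step/row mm 17.9 deg 0.1
[-0.0003, 0.0003, 0.0179, -0.0001, 0.0, 0.0011]
[-0.0006, 0.0006, 0.0358, -0.0002, 0.0, 0.0023]
[-0.0009, 0.0009, 0.0537, -0.0002, 0.0001, 0.0034]
[-0.0012, 0.0012, 0.0716, -0.0003, 0.0001, 0.0046]
[-0.0015, 0.0015, 0.0895, -0.0004, 0.0001, 0.0057]
step/row mm 9.4 deg 0.0
[0.0, 0.0, 0.0094, 0.0, 0.0, 0.0]
[0.0, 0.0, 0.0188, 0.0, 0.0, 0.0]
[0.0, 0.0, 0.0282, 0.0, 0.0, 0.0]
[0.0, 0.0, 0.0376, 0.0, 0.0, 0.0]
[0.0, 0.0, 0.047, 0.0, 0.0, 0.0]
```

Call:
jog_arm(
  increments=[
    [0,0,0.018,0,0,0.001,1],
    [-0.001,0.001,0.036,0,0,0.002,1],
    [-0.001,0.001,0.054,0,0,0.0035,1],
    [-0.0015,0.0015,0.072,0,0,0.005,1],
    [-0.0015,0.0015,0.09,0,0,0.0055,1],
  ],
)

```text
clock: 3.02
position: [0.4569, 0.3226, 0.0891]
ee_rot: [0.437, 0.9, -0.0, -0.0]
ft_force: [0.1, 0.4, 0.1]
grip_width: 1.006
grasp_force: 0.0
```

Call:
jog_arm(
  increments=[
    [0,0,0.012,0,0,0,1],
    [0,0,0.024,0,0,0,1],
    [0,0,0.036,0,0,0,0.5],
    [0,0,0.044,0,0,0,0.0],
    [0,0,0.044,0,0,0,-0.1],
  ],
)

```text
clock: 3.43
position: [0.4563, 0.3223, 0.0447]
ee_rot: [0.437, 0.9, -0.001, -0.001]
ft_force: [-0.4, 0.8, -0.7]
grip_width: 0.607
grasp_force: 0.0
```

Call:
jog_arm(
  increments=[
    [0,0,0,0,0,0,-1],
    [0,0,0,0,0,0,-1],
    [0,0,0,0,0,0,-1],
    [0,0,0,0,0,0,-1],
    [0,0,0,0,0,0,-1],
  ],
)

```text
clock: 3.85
position: [0.4574, 0.3232, 0.047]
ee_rot: [0.437, 0.9, 0.001, 0.0]
ft_force: [-0.1, 0.6, 3.9]
grip_width: 0.318
grasp_force: 29.9
```

It's gripped, with a slight upward push from the swinging tips. I'll lift a little and check.

Call:
jog_arm(
  increments=[
    [0,0,-0.015,0,0,0,-1],
    [0,0,-0.03,0,0,0,-1],
    [0,0,-0.045,0,0,0,-1],
    [0,0,-0.06,0,0,0,-1],
    [0,0,-0.06,0,0,0,-1],
  ],
  grip_force=45,
)

```text
clock: 4.27
position: [0.4583, 0.3242, 0.1105]
ee_rot: [0.437, 0.9, 0.002, 0.002]
ft_force: [-0.2, 1.2, 0.4]
grip_width: 0.309
grasp_force: 44.3
```

```bash
python3 plan.py 485,280,130,111 540,190,130,95 578,107,120,81.5; python3 - <<'E'
from h import *; from workcell import optics
im=[]
for n,(u,v) in (("top",(196,276)),("side",(318,370))):
    c=optics.camera(n); np.savez(f"{n}1.npz",**c)
    im.append(cv2.resize(c["color"][v-60:v+60,u-60:u+60],(400,400),interpolation=cv2.INTER_CUBIC))
cv2.imwrite("pics/lift.png",np.hstack(im)[:,:,::-1])
E
```

```text
now [458.3 324.2 110.5] yaw 128.22 tz [ 0.0046  0.0025 -1.    ] F [-0.2  1.2  0.4] w 0.309 t 4.27
step/row mm 11.0 deg 3.4
[-0.0102, -0.0012, -0.0039, 0.001, 0.0, 0.0601]
[-0.0205, -0.0025, -0.0078, 0.0021, 0.0001, 0.1202]
[-0.0307, -0.0037, -0.0117, 0.0031, 0.0001, 0.1803]
[-0.041, -0.005, -0.0156, 0.0042, 0.0001, 0.2404]
[-0.0512, -0.0062, -0.0195, 0.0052, 0.0001, 0.3005]
step/row mm 21.1 deg 3.2
[-0.0207, 0.0038, 0.0, 0.0, 0.0, 0.0559]
[-0.0415, 0.0076, 0.0, 0.0, 0.0, 0.1117]
[-0.0622, 0.0115, 0.0, 0.0, 0.0, 0.1676]
[-0.083, 0.0153, 0.0, 0.0, 0.0, 0.2234]
[-0.1037, 0.0191, 0.0, 0.0, 0.0, 0.2793]
step/row mm 18.4 deg 2.7
[-0.0172, 0.0061, 0.002, 0.0, 0.0, 0.0471]
[-0.0344, 0.0122, 0.004, 0.0, 0.0, 0.0942]
[-0.0516, 0.0184, 0.006, 0.0, 0.0, 0.1414]
[-0.0688, 0.0245, 0.008, 0.0, 0.0, 0.1885]
[-0.086, 0.0306, 0.01, 0.0, 0.0, 0.2356]
```

View pics/lift.png

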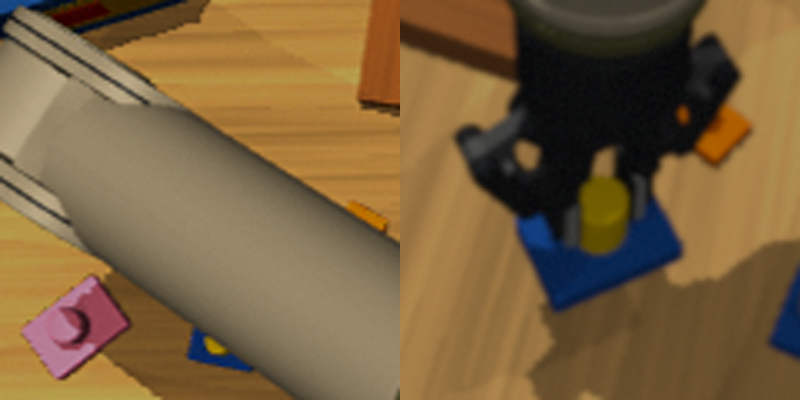

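The side view shows the piece held level by its knob, with the tips just above the plate. The arm hides it in the top view. I'll carry it over the pocket.

Call:
jog_arm(
  increments=[
    [-0.01,-0.001,-0.004,0.001,0,0.06,-1],
    [-0.0205,-0.0025,-0.008,0.002,0,0.12,-1],
    [-0.031,-0.004,-0.012,0.003,0,0.18,-1],
    [-0.041,-0.005,-0.0155,0.004,0,0.24,-1],
    [-0.051,-0.006,-0.0195,0.005,0,0.3,-1],
  ],
)

```text
clock: 4.78
position: [0.4836, 0.2782, 0.1252]
ee_rot: [0.567, 0.823, -0.003, -0.001]
ft_force: [0.2, 0.8, -1.1]
grip_width: 0.311
grasp_force: 44.3
```

Call:
jog_arm(
  increments=[
    [-0.0207,0.004,0,0,0,0.056,-1],
    [-0.0415,0.0075,0,0,0,0.112,-1],
    [-0.062,0.0115,0,0,0,0.168,-1],
    [-0.083,0.015,0,0,0,0.223,-1],
    [-0.104,0.019,0,0,0,0.279,-1],
  ],
)

```text
clock: 5.2
position: [0.5399, 0.1861, 0.1254]
ee_rot: [0.678, 0.735, -0.003, -0.001]
ft_force: [0.8, -0.5, -0.1]
grip_width: 0.312
grasp_force: 44.3
```

```bash
python3 plan.py 578,107,90,81.5 578,107,90,81.5,2
```

```text
now [539.9 186.1 125.4] yaw 94.68 tz [-0.0048 -0.0031 -1.    ] F [ 0.8 -0.5 -0.1] w 0.312 t 5.2
step/row mm 18.9 deg 2.6
[-0.0164, 0.0063, 0.0071, -0.0009, 0.0006, 0.046]
[-0.0327, 0.0127, 0.0142, -0.0019, 0.0013, 0.092]
[-0.0491, 0.019, 0.0213, -0.0028, 0.0019, 0.1381]
[-0.0655, 0.0253, 0.0284, -0.0037, 0.0026, 0.1841]
[-0.0818, 0.0317, 0.0354, -0.0047, 0.0032, 0.2301]
step/row mm 0.0 deg 0.0
[0.0, 0.0, 0.0, 0.0, 0.0, 0.0]
[0.0, 0.0, 0.0, 0.0, 0.0, 0.0]
```

Call:
jog_arm(
  increments=[
    [-0.0165,0.0065,0.007,-0.001,0.0005,0.046,-1],
    [-0.0325,0.0125,0.014,-0.002,0.0015,0.092,-1],
    [-0.049,0.019,0.021,-0.003,0.002,0.138,-1],
    [-0.0655,0.0255,0.0285,-0.0035,0.0025,0.184,-1],
    [-0.082,0.0315,0.0355,-0.0045,0.003,0.23,-1],
  ],
)

```text
clock: 5.62
position: [0.5776, 0.1083, 0.0891]
ee_rot: [0.757, 0.654, -0.0, -0.0]
ft_force: [0.6, 0.2, -1.3]
grip_width: 0.31
grasp_force: 44.3
```

Call:
jog_arm(
  increments=[
    [0,0,0,0,0,0,-1],
    [0,0,0,0,0,0,-1],
    [0,0,0,0,0,0,-1],
  ],
)

```text
clock: 5.87
position: [0.5772, 0.1103, 0.0902]
ee_rot: [0.755, 0.655, 0.0, -0.0]
ft_force: [-0.6, 0.6, -0.8]
grip_width: 0.31
grasp_force: 44.3
```

```bash
python3 plan.py; python3 - <<'E'
from h import *; from workcell import optics
im=[]
for n,(u,v) in (("top",(278,228)),("side",(290,270))):
    c=optics.camera(n); np.savez(f"{n}2.npz",**c)
    im.append(cv2.resize(c["color"][v-50:v+50,u-50:u+50],(400,400) if n=="top" else (600,600),interpolation=cv2.INTER_CUBIC))
cv2.imwrite("pics/hover.png",im[1][:,:,::-1])
E
```

```text
now [577.2 110.3  90.2] yaw 81.89 tz [-0.     0.001 -1.   ] F [-0.6  0.6 -0.8] w 0.31 t 5.87
```

View pics/hover.png

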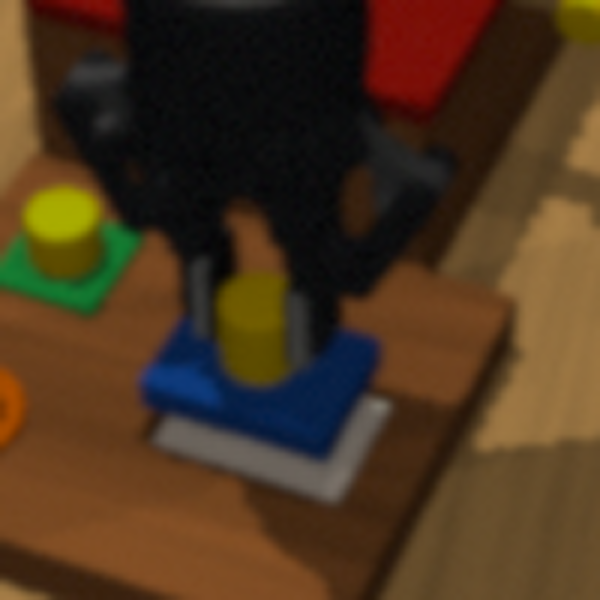

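The side view shows the piece level over the recess, with plate-top corners in the crop at about (143,381), (382,345) and (325,441). The recess's visible front corner is at (337,503). I'll turn these into an offset in the same camera.

```bash
python3 - <<'E'
from h import *
c=dict(np.load("side2.npz"))
px=lambda p:np.array(p)/6+[239.6,219.6]
hsv=cv2.cvtColor(c["color"],cv2.COLOR_RGB2HSV)
m=blob(c,(282,285),(105,120,30),(130,255,255),25)
v,u=np.nonzero(m);P=(np.c_[u,v,np.ones(len(u))]@np.linalg.inv(c["K"]).T*c["depth"][v,u][:,None]-c["t"])@c["R"]
print("plate z pct",np.percentile(P[:,2],[5,25,50,75,90]).round(4), m.sum())
z=float(np.percentile(P[:,2],60))
L,B,R,F=[ray(c,px(p),z)[0,:2]*1000 for p in ((143,381),(190,320),(382,345),(325,441))]
print("z",z,"corners",L.round(1),B.round(1),R.round(1),F.round(1),"len",np.linalg.norm(F-L).round(1),np.linalg.norm(F-R).round(1))
print("centre LR",((L+R)/2).round(1),"BF",((B+F)/2).round(1),"yaw",np.degrees(np.arctan2(*(L-F)[::-1])).round(1))
# model overlay check: mouth of recess (z=.024) & piece outline, predicted
def quad(x,y,a,w,h,z): 
    r=np.radians(a);M=np.array([[np.cos(r),-np.sin(r)],[np.sin(r),np.cos(r)]])
    q=np.array([[w,h],[w,-h],[-w,-h],[-w,h]])/2@M.T+[x,y]
    X=np.c_[q,np.full(4,z)]/1000@c["R"].T+c["t"]; p=X@c["K"].T; return p[:,:2]/p[:,2:]
pc=(L+R)/2
im=cv2.resize(c["color"][220:320,240:340],(800,800),interpolation=cv2.INTER_CUBIC)[150:750].copy()
dr=lambda q,col: cv2.polylines(im,[np.int32(((q-[240,220])+.5)*8-[0,150])],True,col,1)
dr(quad(*pc,-8.1,70,50,z*1000),(0,255,0)); dr(quad(*pc,-8.1,70,50,z*1000-14),(0,255,255))
dr(quad(576.2,108.3,-8.5,74,54,14),(255,0,0)); dr(quad(576.2,108.3,-8.5,78,58,24),(255,0,255))
cv2.imwrite("pics/ov.png",im[:,:,::-1])
E
```

```text
plate z pct [0.0515 0.0568 0.0584 0.0594 0.0603] 429
z 0.05882737813453525 corners [613.3 132.9] [606.4 102.3] [539.3  97.5] [546.8 143.6] len 67.4 46.7
centre LR [576.3 115.2] BF [576.6 122.9] yaw -9.1
```

View pics/ov.png

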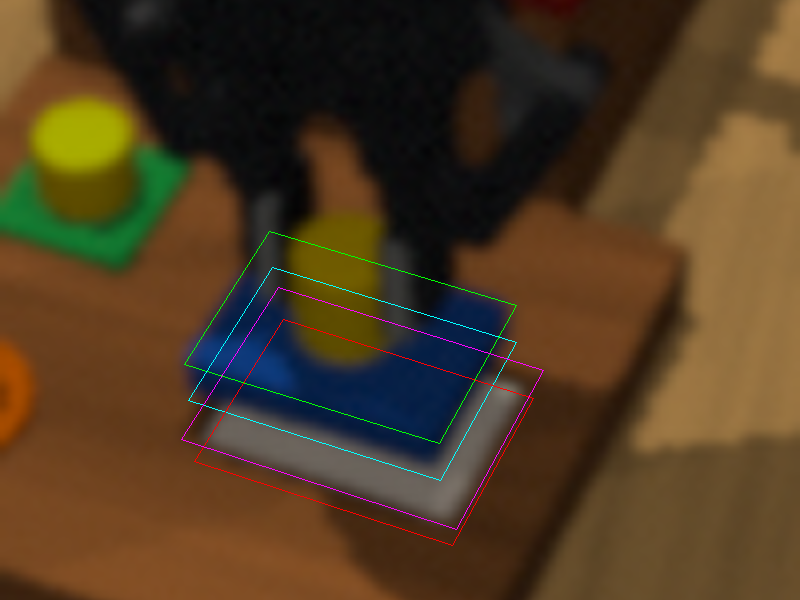

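The overlay shows the corner reading put the piece about 6 mm too near the camera. I'll fit outlines by mask instead.

```bash
cat > fit.py <<'E'
from h import *
from scipy.optimize import minimize
S=6
def proj(c,X): p=(X/1000@c["R"].T+c["t"])@c["K"].T; return p[:,:2]/p[:,2:]
def poly(x,y,a,w,h,z):
    r=np.radians(a); M=np.array([[np.cos(r),np.sin(r)],[-np.sin(r),np.cos(r)]])
    return np.c_[np.array([[w,h],[w,-h],[-w,-h],[-w,h]])/2@M+[x,y],np.full(4,z)]
def fit(c,seed,kind,x0,z=14,r=30):
    """kind 'piece': prism hull, plate top at z; 'pocket': floor seen through the rim"""
    u,v=seed; crop=cv2.resize(c["color"][v-r:v+r,u-r:u+r],None,fx=S,fy=S,interpolation=cv2.INTER_CUBIC)
    H=cv2.cvtColor(crop,cv2.COLOR_RGB2HSV)
    yes=cv2.inRange(H,(105,110,25),(130,255,255)) if kind=="piece" else cv2.inRange(H,(0,0,110),(180,75,255))
    no=cv2.inRange(H,(3,90,50),(20,255,255))|cv2.inRange(H,(0,0,100),(180,75,255)) if kind=="piece" else cv2.bitwise_not(yes)
    yes,no=[cv2.GaussianBlur(m/255.,(0,0),2) for m in (yes,no)]
    def draw(P):
        m=np.zeros(yes.shape,np.uint8); q=(proj(c,P)-[u-r,v-r]+.5)*S-.5
        return cv2.fillConvexPoly(m,cv2.convexHull(np.int32(q*16)),1,shift=4)
    def cost(p):
        x,y,a=p
        if kind=="piece": m=draw(np.r_[poly(x,y,a,70,50,z),poly(x,y,a,70,50,z-14)])
        else: m=draw(poly(x,y,a,74,54,22))&draw(poly(x,y,a,74,54,14))
        return (yes*(1-m)).sum()+(no*m).sum()
    b=min((minimize(cost,np.array(x0)+d,method="Nelder-Mead",options=dict(initial_simplex=np.array(x0)+d+np.array([[0,0,0],[4,0,0],[0,4,0],[0,0,4]]))) for d in np.array([[0,0,0],[-3,-3,-2],[3,2,2]])),key=lambda o:o.fun)
    return b.x.round(2),round(b.fun/S/S,1)
E
python3 - <<'E'
from fit import *
L=lambda n:dict(np.load(n+".npz"))
print("pocket top",fit(L("top"),(278,228),"pocket",(578,107,-8.5)))
print("pocket side",fit(L("side"),(286,291),"pocket",(577,108,-8.5)))
print("piece0 top",fit(L("top"),(196,276),"piece",(456,324,38.4)))
print("piece0 side",fit(L("side"),(318,398),"piece",(456,324,38.4)))
for z in (56,58,60): print("hover side",z,fit(L("side2"),(282,285),"piece",(576,110,-8.5),z))
print("lift side (TCP 458.3 324.2 110.5)",fit(L("side1"),(319,372),"piece",(456,324,38.4),79))
E
```

```text
pocket top (array([578.4 , 107.06,  -8.36]), np.float64(28.6))
pocket side (array([576.74, 107.96,  -8.25]), np.float64(29.5))
piece0 top (array([456.84, 323.75,  38.9 ]), np.float64(31.2))
piece0 side (array([455.64, 323.4 ,  38.23]), np.float64(78.8))
hover side 56 (array([578.01, 111.33,  -8.98]), np.float64(13.7))
hover side 58 (array([577.42, 113.  ,  -8.31]), np.float64(15.3))
hover side 60 (array([576.81, 114.64,  -9.03]), np.float64(17.0))
lift side (TCP 458.3 324.2 110.5) (array([457.11, 324.84,  37.45]), np.float64(37.6))
```

```bash
python3 plan.py 577,106.5,74,81.7
```

```text
now [577.1 110.9  90.6] yaw 81.96 tz [ 6.e-04  9.e-04 -1.e+00] F [-0.5  0.7 -0. ] w 0.311 t 5.97
step/row mm 3.4 deg 0.1
[-0.0009, 0.0001, 0.0033, 0.0001, -0.0002, 0.0009]
[-0.0018, 0.0002, 0.0066, 0.0002, -0.0004, 0.0018]
[-0.0026, 0.0003, 0.0099, 0.0003, -0.0006, 0.0027]
[-0.0035, 0.0004, 0.0133, 0.0003, -0.0008, 0.0036]
[-0.0044, 0.0005, 0.0166, 0.0004, -0.001, 0.0045]
```

Call:
jog_arm(
  increments=[
    [-0.0045,0,0.006,0,0,0,-1],
    [-0.0045,0,0.012,0,0,0,-1],
    [-0.0045,0,0.0165,0,0,0,-1],
    [-0.0045,0,0.0165,0,0,0,-1],
    [-0.0045,0,0.0165,0,0,0,-1],
  ],
)

```text
clock: 6.38
position: [0.5763, 0.1055, 0.0733]
ee_rot: [0.755, 0.655, -0.0, -0.0]
ft_force: [-0.3, -0.0, 0.2]
grip_width: 0.311
grasp_force: 44.3
```

Call:
jog_arm(
  increments=[
    [0,0,0,0,0,0,-1],
    [0,0,0,0,0,0,-1],
    [0,0,0,0,0,0,-1],
    [0,0,0,0,0,0,-1],
    [0,0,0,0,0,0,-1],
  ],
)

```text
clock: 6.8
position: [0.5767, 0.1054, 0.074]
ee_rot: [0.755, 0.655, 0.0, 0.0]
ft_force: [-0.4, -0.1, -0.1]
grip_width: 0.307
grasp_force: 44.3
```

```bash
python3 plan.py; python3 - <<'E'
from fit import *; from workcell import optics
c=optics.camera("side"); np.savez("side3.npz",**c)
for z in (40,42,44): print(z,fit(c,(284,290),"piece",(577,108,-8.5),z))
im=cv2.resize(c["color"][250:330,240:330],(720,600)[:2],interpolation=cv2.INTER_CUBIC)
cv2.imwrite("pics/hover2.png",im[:,:,::-1])
E
python3 plan.py
```

```text
now [576.7 105.4  74. ] yaw 81.87 tz [ 5.e-04  3.e-04 -1.e+00] F [-0.4 -0.1 -0.1] w 0.307 t 6.8
40 (array([577.1 , 106.5 ,  -9.01]), np.float64(9.0))
42 (array([576.64, 108.04,  -8.56]), np.float64(10.1))
44 (array([575.93, 109.61,  -9.06]), np.float64(11.4))
now [576.7 105.4  73.9] yaw 81.86 tz [ 5.e-04  4.e-04 -1.e+00] F [ 0.2  0.8 -0.8] w 0.307 t 6.85
```

View pics/hover2.png

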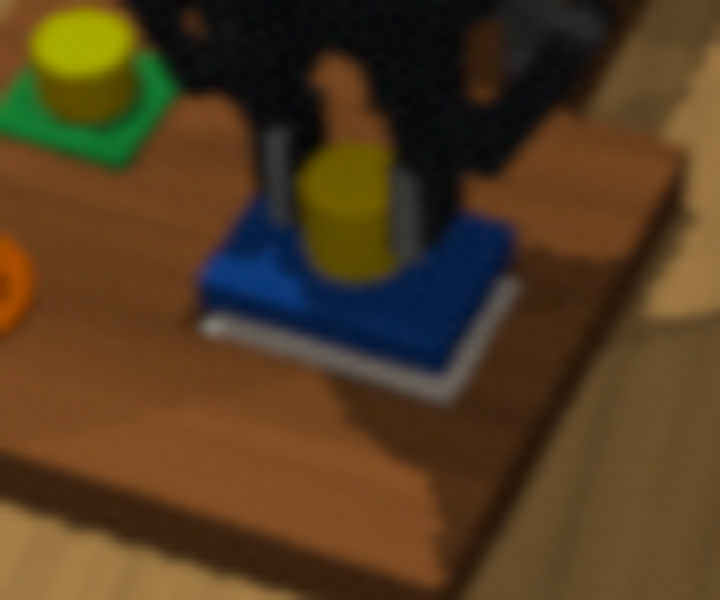

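The piece sits square just above the recess, with an even white margin left and front. The fit puts it within about 1 mm, so I'll lower it.

Call:
jog_arm(
  increments=[
    [0.001,0,0.0,0,0,0.002,-1],
    [0.001,0,0.003,0,0,0.003,-1],
    [0.001,0,0.006,0,0,0.003,-1],
    [0.001,0,0.009,0,0,0.003,-1],
    [0.001,0,0.011,0,0,0.003,-1],
  ],
)

```text
clock: 7.27
position: [0.5765, 0.1063, 0.0622]
ee_rot: [0.756, 0.654, -0.0, -0.0]
ft_force: [-0.1, 1.0, -0.8]
grip_width: 0.311
grasp_force: 44.3
```

Call:
jog_arm(
  increments=[
    [0,0,0.001,0,0,0,-1],
    [0,0,0.002,0,0,0,-1],
    [0,0,0.003,0,0,0,-1],
    [0,0,0.004,0,0,0,-1],
    [0,0,0.004,0,0,0,-1],
  ],
)

```text
clock: 7.68
position: [0.5766, 0.1063, 0.061]
ee_rot: [0.756, 0.654, -0.0, 0.0]
ft_force: [-13.8, -4.9, 26.8]
grip_width: 0.311
grasp_force: 47.0
```

Call:
jog_arm(
  increments=[
    [0,0,-0.002,0,0,0,-1],
    [0,0,-0.002,0,0,0,0],
    [0,0,-0.002,0,0,0,0.2],
    [0,0,-0.002,0,0,0,0.3],
    [0,0,-0.002,0,0,0,0.3],
  ],
)

```text
clock: 8.1
position: [0.5767, 0.1063, 0.0605]
ee_rot: [0.756, 0.654, 0.0, -0.0]
ft_force: [0.6, 0.3, 0.1]
grip_width: 0.65
grasp_force: 0.0
```

Call:
jog_arm(
  increments=[
    [0,0,-0.02,0,0,0,0.3],
    [0,0,-0.05,0,0,0,0.3],
    [0,0,-0.09,0,0,0,0.3],
    [0,0,-0.125,0,0,0,0.3],
    [0,0,-0.125,0,0,0,0.3],
  ],
)

```text
clock: 8.52
position: [0.5797, 0.1076, 0.1929]
ee_rot: [0.756, 0.654, 0.004, 0.003]
ft_force: [0.9, 0.5, 1.1]
grip_width: 0.649
grasp_force: 0.0
```

```bash
python3 - <<'E'
from fit import *; from workcell import optics
c=optics.camera("side"); np.savez("side4.npz",**c)
for z in (28,30,32): print(z,fit(c,(285,291),"piece",(577,108,-8.5),z))
m=blob(c,(285,291),(105,120,30),(130,255,255),25); v,u=np.nonzero(m)
P=(np.c_[u,v,np.ones(len(u))]@np.linalg.inv(c["K"]).T*c["depth"][v,u][:,None]-c["t"])@c["R"]
k=P[:,2]>.02; P=P[k&(P[:,2]<.05)]; A=np.linalg.lstsq(np.c_[P[:,:2]-P[:,:2].mean(0),np.ones(len(P))],P[:,2],rcond=None)[0]
print("plane slope",A.round(3),np.percentile(P[:,2],[10,50,90]).round(4))
cv2.imwrite("pics/placed.png",cv2.resize(c["color"][250:330,240:330],(720,600),interpolation=cv2.INTER_CUBIC)[:,:,::-1])
E
python3 plan.py
```

```text
28 (array([577.89, 103.99,  -9.79]), np.float64(39.8))
30 (array([577.63, 105.3 ,  -9.68]), np.float64(42.1))
32 (array([576.93, 107.09,  -9.93]), np.float64(44.4))
plane slope [ 0.014 -0.012  0.029] [0.0266 0.0294 0.031 ]
now [578.7 107.  189.6] yaw 81.69 tz [ 0.0068  0.0012 -1.    ] F [-0.   1.2 -0.3] w 0.648 t 8.57
```

View pics/placed.png

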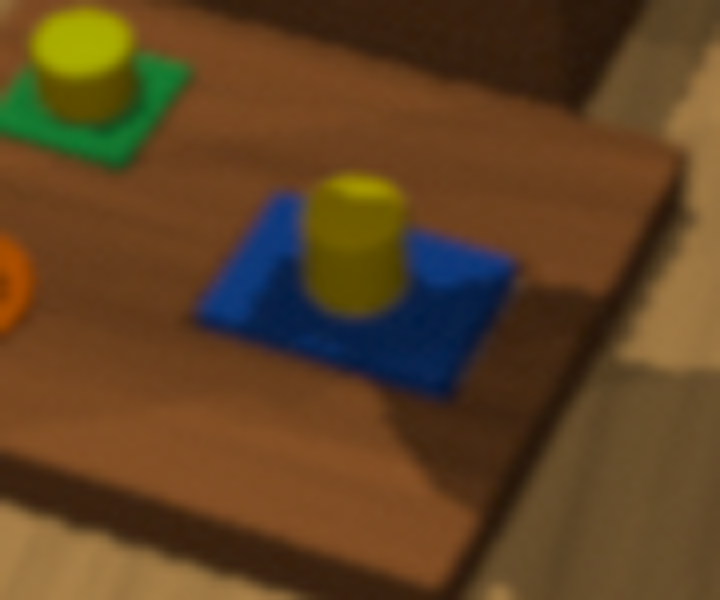

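The piece is seated. Its plate top is about 4 mm above the board, flat and square, and the fit confirms it. Now I'll move over the lid grip at (496.5,-60), with tool yaw -8.4°.

```bash
python3 plan.py 550,50,200,52 522,-5,200,22 497,-60,180,-8.4 | grep -v "^\[.*0.0, 0.0, 0.0\]"; python3 -c "
from workcell import get_obs; print(get_obs()['joint_pos'].round(2))"
```

```text
now [578.7 107.  189.6] yaw 81.69 tz [ 0.0068  0.0012 -1.    ] F [-0.   1.2 -0.3] w 0.648 t 8.57
step/row mm 12.9 deg 5.9
[-0.0121, -0.004, -0.0021, 0.0012, -0.0008, 0.1036]
[-0.0242, -0.008, -0.0043, 0.0024, -0.0015, 0.2073]
[-0.0363, -0.012, -0.0064, 0.0035, -0.0023, 0.3109]
[-0.0484, -0.016, -0.0085, 0.0047, -0.0031, 0.4145]
[-0.0605, -0.02, -0.0107, 0.0059, -0.0038, 0.5181]
step/row mm 12.3 deg 6.0
[-0.0121, 0.0024, 0.0, 0.0, 0.0, 0.1047]
[-0.0242, 0.0047, 0.0, 0.0, 0.0, 0.2094]
[-0.0363, 0.0071, 0.0, 0.0, 0.0, 0.3142]
[-0.0485, 0.0094, 0.0, 0.0, 0.0, 0.4189]
[-0.0606, 0.0118, 0.0, 0.0, 0.0, 0.5236]
step/row mm 12.7 deg 6.1
[-0.0088, 0.0083, 0.004, 0.0, 0.0, 0.1061]
[-0.0175, 0.0167, 0.008, 0.0, 0.0, 0.2122]
[-0.0263, 0.025, 0.012, 0.0, 0.0, 0.3183]
[-0.035, 0.0333, 0.016, 0.0, 0.0, 0.4245]
[-0.0438, 0.0416, 0.02, 0.0, 0.0, 0.5306]
[ 0.3   0.37 -0.69  1.62  0.25  1.23 -0.59]
```

Call:
jog_arm(
  increments=[
    [-0.012,-0.004,-0.002,0,0,0.1035,1],
    [-0.024,-0.008,-0.004,0,0,0.207,1],
    [-0.036,-0.012,-0.0065,0,0,0.311,1],
    [-0.0485,-0.016,-0.0085,0,0,0.4145,1],
    [-0.0605,-0.02,-0.0105,0,0,0.518,1],
  ],
)

```text
clock: 8.98
position: [0.5475, 0.0486, 0.1951]
ee_rot: [0.9, 0.436, -0.001, -0.0]
ft_force: [0.8, 0.3, -0.4]
grip_width: 0.999
grasp_force: 0.0
```

Call:
jog_arm(
  increments=[
    [-0.012,0.0025,0,0,0,0.105,1],
    [-0.024,0.005,0,0,0,0.21,1],
    [-0.036,0.007,0,0,0,0.314,1],
    [-0.0485,0.0095,0,0,0,0.419,1],
    [-0.0605,0.012,0,0,0,0.5235,1],
  ],
)

```text
clock: 9.4
position: [0.5196, -0.0064, 0.195]
ee_rot: [0.982, 0.188, -0.001, -0.0]
ft_force: [-0.5, 0.9, -0.3]
grip_width: 1.001
grasp_force: 0.0
```

Call:
jog_arm(
  increments=[
    [-0.009,0.0085,0.004,0,0,0.106,1],
    [-0.0175,0.0165,0.008,0,0,0.212,1],
    [-0.0265,0.025,0.012,0,0,0.318,1],
    [-0.035,0.0335,0.016,0,0,0.4245,1],
    [-0.044,0.0415,0.02,0,0,0.5305,1],
  ],
)

```text
clock: 9.82
position: [0.4944, -0.0613, 0.1749]
ee_rot: [0.997, -0.076, -0.001, -0.0]
ft_force: [-0.6, -0.9, 0.7]
grip_width: 1.001
grasp_force: 0.0
```

Call:
jog_arm(
  increments=[
    [0,0,0,0,0,0,1],
    [0,0,0,0,0,0,1],
    [0,0,0,0,0,0,1],
    [0,0,0,0,0,0,1],
  ],
)

```text
clock: 10.15
position: [0.4956, -0.0597, 0.1762]
ee_rot: [0.997, -0.071, 0.0, -0.0]
ft_force: [0.4, -0.1, -0.2]
grip_width: 0.995
grasp_force: 0.0
```

```bash
python3 plan.py 497,-60,130,-8.4 496.5,-60,102.5,-8.4 | awk '/now|step/||NR%5==2'; python3 - <<'E'
from h import *; from workcell import optics
c=optics.camera("side")
cv2.imwrite("pics/lid.png",cv2.resize(c["color"][140:260,240:400],(800,600),interpolation=cv2.INTER_CUBIC)[:,:,::-1])
E
```

```text
now [495.6 -59.7 176.2] yaw -8.16 tz [ 5.e-04  7.e-04 -1.e+00] F [ 0.4 -0.1 -0.2] w 0.995 t 10.15
step/row mm 9.3 deg 0.0
[0.0014, 0.0001, 0.0462, -0.0007, -0.0004, 0.0041]
step/row mm 5.5 deg 0.0
[-0.0004, 0.0001, 0.022, 0.0, 0.0, 0.0]
```

View pics/lid.png

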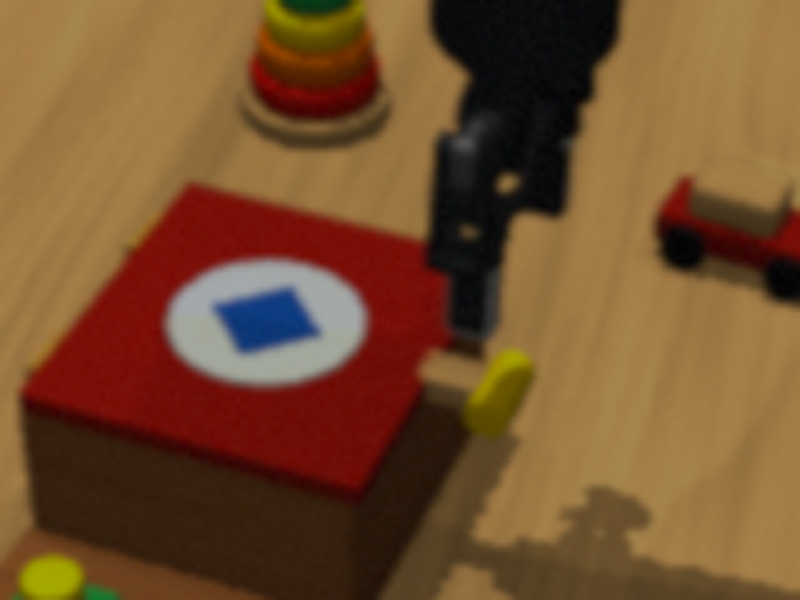

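The open gripper stands above the yellow grip at crop position (500,392), with its fingers along the bar. I'll lower and pinch.

Call:
jog_arm(
  increments=[
    [0.001,0,0.015,0,0,0.004,1],
    [0.001,0,0.03,0,0,0.004,1],
    [0.001,0,0.045,0,0,0.004,1],
    [0.001,0,0.06,0,0,0.004,1],
    [0.001,0,0.07,0,0,0.004,1],
  ],
  grip_force=30,
)

```text
clock: 10.62
position: [0.496, -0.0602, 0.105]
ee_rot: [0.997, -0.074, -0.0, -0.0]
ft_force: [0.5, -0.1, 0.1]
grip_width: 1.002
grasp_force: 0.0
```

Call:
jog_arm(
  increments=[
    [0,0,0.003,0,0,0,0.5],
    [0,0,0.003,0,0,0,0],
    [0,0,0.003,0,0,0,-1],
    [0,0,0.003,0,0,0,-1],
    [0,0,0.003,0,0,0,-1],
  ],
)

```text
clock: 11.03
position: [0.497, -0.0594, 0.1045]
ee_rot: [0.997, -0.074, 0.001, -0.001]
ft_force: [-1.3, 4.8, 3.7]
grip_width: 0.462
grasp_force: 33.0
```

Call:
jog_arm(
  increments=[
    [0,0,0,0,0,0,-1],
    [0,0,0,0,0,0,-1],
    [0,0,0,0,0,0,-1],
  ],
)

```text
clock: 11.28
position: [0.497, -0.0595, 0.1045]
ee_rot: [0.997, -0.074, 0.001, -0.001]
ft_force: [-1.7, 4.6, 3.6]
grip_width: 0.462
grasp_force: 32.9
```

```bash
python3 plan.py
```

```text
now [497.  -59.5 104.5] yaw -8.54 tz [ 0.0022  0.0014 -1.    ] F [-1.7  4.6  3.6] w 0.462 t 11.28
```

The bar is pinched: width is 39 mm and the lid is still shut. Now I'll lift along the 196 mm arc with the tool vertical.

Call:
jog_arm(
  increments=[
    [0.0,0,-0.0085,0,0,0,-1],
    [0.0005,0,-0.017,0,0,0,-1],
    [0.0015,0,-0.0255,0,0,0,-1],
    [0.003,0,-0.034,0,0,0,-1],
    [0.0045,0,-0.0425,0,0,0,-1],
  ],
)

```text
clock: 11.7
position: [0.5016, -0.0602, 0.147]
ee_rot: [0.997, -0.074, 0.001, -0.001]
ft_force: [6.3, 4.3, -5.3]
grip_width: 0.466
grasp_force: 31.7
```

Call:
jog_arm(
  increments=[
    [0.002,0,-0.0085,0,0,0,-1],
    [0.0045,0,-0.0165,0,0,0,-1],
    [0.007,0,-0.0245,0,0,0,-1],
    [0.0105,0,-0.0325,0,0,0,-1],
    [0.014,0,-0.0405,0,0,0,-1],
  ],
)

```text
clock: 12.12
position: [0.5151, -0.0622, 0.1872]
ee_rot: [0.997, -0.074, 0.001, -0.001]
ft_force: [4.2, 4.6, -4.7]
grip_width: 0.463
grasp_force: 31.3
```

```bash
python3 plan.py
```

```text
now [515.1 -62.2 187.2] yaw -8.52 tz [ 0.0017  0.0018 -1.    ] F [ 4.2  4.6 -4.7] w 0.463 t 12.12
```

Call:
jog_arm(
  increments=[
    [0.0035,0,-0.0075,0,0,0,-1],
    [0.008,0,-0.015,0,0,0,-1],
    [0.0125,0,-0.0225,0,0,0,-1],
    [0.017,0,-0.0295,0,0,0,-1],
    [0.022,0,-0.0365,0,0,0,-1],
  ],
)

```text
clock: 12.53
position: [0.5367, -0.0654, 0.2235]
ee_rot: [0.997, -0.074, 0.001, -0.001]
ft_force: [4.4, 4.0, -7.1]
grip_width: 0.463
grasp_force: 31.0
```

Call:
jog_arm(
  increments=[
    [0.0055,0,-0.0065,0,0,0,-1],
    [0.011,0,-0.013,0,0,0,-1],
    [0.017,0,-0.0195,0,0,0,-1],
    [0.023,0,-0.025,0,0,0,-1],
    [0.0295,0,-0.031,0,0,0,-1],
  ],
)

```text
clock: 12.95
position: [0.5656, -0.0697, 0.2542]
ee_rot: [0.997, -0.074, 0.0, -0.001]
ft_force: [3.7, 5.1, -6.8]
grip_width: 0.465
grasp_force: 31.0
```

Call:
jog_arm(
  increments=[
    [0,0,0,0,0,0,-1],
    [0,0,0,0,0,0,-1],
    [0,0,0,0,0,0,-1],
    [0,0,0,0,0,0,-1],
    [0,0,0,0,0,0,-1],
  ],
)

```text
clock: 13.37
position: [0.5656, -0.0697, 0.2542]
ee_rot: [0.997, -0.074, 0.001, -0.001]
ft_force: [1.7, 5.9, -3.4]
grip_width: 0.46
grasp_force: 32.9
```

```bash
python3 plan.py; python3 - <<'E'
from h import *; from workcell import optics
c=optics.camera("side"); np.savez("side5.npz",**c); im=c["color"]
hsv=cv2.cvtColor(im,cv2.COLOR_RGB2HSV)
m=cv2.inRange(hsv,(0,200,70),(4,255,255))|cv2.inRange(hsv,(176,200,70),(180,255,255)); m[:120]=0;m[270:]=0;m[:,:200]=0;m[:,365:]=0
m=cv2.erode(m,np.ones((5,5)))
v,u=np.nonzero(m);P=(np.c_[u,v,np.ones(len(u))]@np.linalg.inv(c["K"]).T*c["depth"][v,u][:,None]-c["t"])@c["R"]
P=P[c["depth"][v,u]>0]
for _ in range(4):
    q=P-np.median(P,0) if _==0 else P-P.mean(0); n=np.linalg.svd(q,full_matrices=False)[2][2]; n*=np.sign(n[2]); P=P[abs(q@n)<max(.006,0)]
print("lid angle",np.degrees(np.arccos(n[2])).round(1),n.round(3),len(P))
cv2.imwrite("pics/end.png",im[60:420,180:580,::-1].repeat(1,0))
E
```

```text
now [565.6 -69.7 254.2] yaw -8.51 tz [ 0.0012  0.002  -1.    ] F [ 1.7  5.9 -3.4] w 0.46 t 13.37
lid angle 48.3 [ 0.742 -0.089  0.665] 8
```

View pics/end.png

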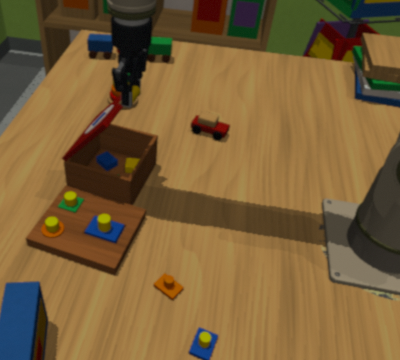

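The lid is held open: the side view has it seen nearly edge-on at about (95,130), with the spares visible and the piece still seated at (105,226). Kinematics give about 49.8°. I'll cross-check with the top camera's depth and confirm it's still.

```bash
python3 - <<'E'
from h import *; from workcell import optics,get_obs
c=optics.camera("top"); hsv=cv2.cvtColor(c["color"],cv2.COLOR_RGB2HSV)
m=cv2.inRange(hsv,(0,170,50),(5,255,255))|cv2.inRange(hsv,(174,170,50),(180,255,255)); m[:100]=0;m[270:]=0;m[:,:300]=0;m[:,420:]=0
m=cv2.erode(m,np.ones((3,3)))
v,u=np.nonzero(m);d=c["depth"][v,u]
P=((np.c_[u,v,np.ones(len(u))]@np.linalg.inv(c["K"]).T*d[:,None]-c["t"])@c["R"])[d>0]
rng=np.random.default_rng(0);best=0
for _ in range(500):
    s=P[rng.choice(len(P),3,False)];n=np.cross(s[1]-s[0],s[2]-s[0]);n/=np.linalg.norm(n)+1e-12
    k=abs((P-s[0])@n)<.004
    if k.sum()>best:best=k.sum();K=k
q=P[K]-P[K].mean(0);n=np.linalg.svd(q,full_matrices=False)[2][2];n*=np.sign(n[2])
print(len(P),best,n.round(3),np.degrees(np.arccos(n[2])).round(1))
o=get_obs();print(o["position"].round(4),abs(o["joint_velocities"]).max().round(4),o["ft_force"].round(1))
E
```

```text
270 264 [ 0.751 -0.074  0.656] 49.0
[ 0.5656 -0.0697  0.2541] 0.0011 [ 2.4  5.2 -3.9]
```

Depth gives 49.0° and kinematics 49.8°, so I'll nudge it up by half a degree, settle and hand in.

Call:
jog_arm(
  increments=[
    [0.0005,0,-0.0005,0,0,0,-1],
    [0.001,0,-0.001,0,0,0,-1],
    [0.001,0,-0.001,0,0,0,-1],
    [0.001,0,-0.001,0,0,0,-1],
    [0.001,0,-0.001,0,0,0,-1],
  ],
)

```text
clock: 13.88
position: [0.5664, -0.0698, 0.2548]
ee_rot: [0.997, -0.074, 0.0, -0.001]
ft_force: [1.9, 5.7, -4.8]
grip_width: 0.456
grasp_force: 32.7
```

Call:
jog_arm(
  increments=[
    [0,0,0,0,0,0,-1],
    [0,0,0,0,0,0,-1],
    [0,0,0,0,0,0,-1],
    [0,0,0,0,0,0,-1],
    [0,0,0,0,0,0,-1],
  ],
)

```text
clock: 14.3
position: [0.5664, -0.0699, 0.2548]
ee_rot: [0.997, -0.074, 0.0, -0.001]
ft_force: [2.8, 5.3, -4.9]
grip_width: 0.463
grasp_force: 32.7
```

```bash
python3 -c "
from workcell import workorder; print(workorder.hand_in())"
```

```text
the job is handed in; nothing more can be done
None
```

The blue piece is flat and fully down in the recess, let go while the lid was still shut; the red lid is held still at about 50° (50.1° from the arm's position; depth read 49.0° before a last nudge of about 0.3°), and the job was handed in at about 14 s.

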